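# Unlock the code reader and hold it to the orange label

### The arm

A 6-joint arm with a two-finger parallel gripper is mounted at the origin on the work surface. World frame = base frame: x ahead of the robot, y to its left, z up, the work surface at z = 0. Lengths are in mm, angles in rad, forces in N, time in s.
With the tool pointing down it reaches from about 325 to 775 mm from the base axis. Payload 5.5 kg.
Tool frame: the origin (TCP) lies midway between the tips of the shut fingers; the grasp point (between the pads) lies bot.pinch_z behind it (bot.pinch_z is the distance from the TCP to the grasp point, in mm); x points along the fingers, y is the direction in which the jaws open and shut, and the axes are right-handed (so a half turn about x gives the same grasp; the last joint's range is limited). The gripper opens to 88 mm and grips with 3 to 60 N. Pads are 20 mm wide; open, the fingers measure 115 mm over their backs; the gripper's body (75 mm by 178 mm) begins 61 mm behind the grasp point.
Start: joints at [-0.057, 0.091, 1.231, -0, 1.82, -0.057], TCP at [600.014, -0.003, 222.631] pointing down, gripper open.
Joint ranges: [-2.87, 2.87], [-0.86, 2.18], [0.17, 2.46], [-1.51, 4.65], [0.06, 2.69], [-2.65, 2.65]. Speed limits (rad/s): [2.57, 2.57, 3.01, 3.14, 3.14, 3.14].

### API

Orientations are given as a unit quaternion [w, x, y, z].
In Python, from cell import bot, gripper_to, ik, get_image, calibration, finder gives the robot as it stands. Calls block until the motion is done:
- bot.goto(position, orientation): joint-space move of the TCP to a pose.
- bot.line_to(position, max_speed=150, rotation=None, threshold=None): straight line of the TCP; rotation=None keeps the orientation; max_speed is the mean speed in mm/s. With threshold (N) it stops when the force on the tool has changed by that much, and returns True; else False.
- bot.move_joints(angles): joint-space move.
- gripper_to(opening, f_grip=None): finger opening in mm; f_grip is the grip in N (None keeps the last); returns when the fingers have stopped.
- bot.hold(seconds).
- ik(position, orientation): joint angles nearest the present ones, or None.
- bot.sense(): the state.
- get_image(name): name is "scene" or "side" or "wrist"; returns the picture (480x640x3 uint8, red, green, blue); there is no depth.
- calibration(name): a dict with "fx", "fy", "cx", "cy" (pixels), "world_to_cam" (4x4, takes a point from world to camera coordinates). Camera axes: x right, y down, z forward; pixel columns grow to the right and rows downward; lengths in mm; the calibration is good to about 2 mm. The wrist camera is an equidistant fisheye: a pixel r from the principal point sees the ray r / f radians off the axis. A picture is of the moment at which its call begins: read the wrist's pose just before it. calibration takes no time and is no camera call; for the wrist camera it gives the pose at the moment of the call.
A pose or a line that the arm cannot do raises bot.PlanningError and nothing moves.
- bot.finish_job(): hands the job in, once; it reports no verdict.
Trained networks look in the newest picture that a camera, given by its name, has taken for a name from the list of things; names that differ only in an ending like _2 or _b are one class to them, and where a whole thing is asked for, a point or a joint stands for the part that bears it (a point fixed in the world has none). Each returns a list of dicts, best first, with "p" (0 to 1); they miss things now and then, are a little off and sometimes report something else, mostly with a low value. They report only what shows in the picture. A call takes as long as a camera call. They do not tell look-alikes from the thing itself.
- finder.find_in(camera, label): "location" ([x, y, z] in mm, in world coordinates, good to about 4 mm: the middle of the surface that is visible of it).
- finder.trace(camera, label): "region" (480x640 bool, what is visible of it).
The state is a dict: "clock": time; "qpos": joint angles; "qd": joint speeds; "tau": joint torques, N m; "eef_pos": TCP position; "ee_rot": TCP orientation; "wrist_force": force on the tool from outside, world axes, zero at the start; "ft_torque": the same for the moment, N m; "finger_gap": finger opening in mm.
Only numpy, scipy, OpenCV 4.12 (cv2) and the standard library are available. Lean on these libraries where they do the work, as an engineer would, in place of code of your own. Each camera call takes 0.05 s, during which the arm holds its last target.

### The job

Swing the red latch of the yellow dock fully open, draw the wand-shaped code reader up out of the dock, and turn it so that its window (the wide lower end) looks at the middle of the orange label plate on its carton, square to the plate and about 10 cm away from it. Finish there, still holding the reader raised and steady in the gripper, touching neither dock nor cartons with it, and with the latch left open; do not put it down or let go. Leave the loose packs, tape and jar where they stand.

Things in the scene. Friction and masses are not known exactly. Their poses are not given: they have to be found in the camera images.
- dock: Fixed yellow charging dock. Origin at the socket's axis on the table. Base plate 100 (x) by 150 (y, from -47 to +103) by 12 high; round socket of outer radius 33, inner radius 28, its floor 12 and its rim 62 above the table. The latch turns on a steel post 60 from the socket axis along the dock's +y.
- latch (a joint): Red quarter-turn latch, turning about the vertical through point latch_hinge. 0 = closed: the short arm (16 wide, 42 long) lies over the reader's shoulder and the handle points along the dock's +y; it grows counter-clockwise seen from above to 1.571 = fully open against its stop, the handle pointing along the dock's -x. Starts at 0 to 0.2. It stays where left; about 1 N turns it.
- latch_hinge (a point): Point on the latch's vertical hinge axis, 67 above the table (the latch bar's underside), at (0, 60) in the dock's frame.
- latch_fin (a point): Centre of the top edge of the latch's upright red grip fin, 126 above the table and 65 from the hinge axis. The fin is 12 thick across the handle, 30 long along the handle and 51 tall above the bar (bar top 75 above the table). The point turns with the latch: its y axis points from the hinge along the handle, x across the fin.
- reader: Loose wand-shaped code reader, 0.1 to 0.3 kg, window down in the dock; round about z. Origin at the centre of the window (lower end face); z points from window to tail, so it looks along -z. Grey head of radius 26 from 0 to 52, then a flat shoulder and a black grip of radius 15 up to the tail at 178. In the dock its origin is 12 above the table; lift it over 52 to clear the rim.
- plate_orange: Slanted label plate, orange with a white striped code field, on the front of carton_orange: 70 by 90 by 4 thick. Origin at the centre of its upper face, 150 above the table; its z axis is the face's outward normal, which leans 45 degrees from vertical towards the carton's front (-x, robot) side; its y axis is level, along the 90 side.
- plate_green: Slanted label plate, green (a wrong one) with a white striped code field, on the front of carton_green: 70 by 90 by 4 thick. Origin at the centre of its upper face, 150 above the table; its z axis is the face's outward normal, which leans 45 degrees from vertical towards the carton's front (-x, robot) side; its y axis is level, along the 90 side.
- plate_blue: Slanted label plate, blue (a wrong one) with a white striped code field, on the front of carton_blue: 70 by 90 by 4 thick. Origin at the centre of its upper face, 150 above the table; its z axis is the face's outward normal, which leans 45 degrees from vertical towards the carton's front (-x, robot) side; its y axis is level, along the 90 side.
- carton_orange: Fixed open cardboard carton of small boxes, with the orange label plate: 140 deep (x) by 150 wide (y) by 150 high, its slanted label plate standing out from its front (-x) side. Origin on the table straight below the plate's centre; the carton spans x from 30 to 170 from there.
- carton_green: Fixed open cardboard carton of small boxes, with the green label plate: 140 deep (x) by 150 wide (y) by 150 high, its slanted label plate standing out from its front (-x) side. Origin on the table straight below the plate's centre; the carton spans x from 30 to 170 from there.
- carton_blue: Fixed open cardboard carton of small boxes, with the blue label plate: 140 deep (x) by 150 wide (y) by 150 high, its slanted label plate standing out from its front (-x) side. Origin on the table straight below the plate's centre; the carton spans x from 30 to 170 from there.
- pack_white: Loose white pack with a red band, 90 by 60 by 45 high, origin under its centre; bystander.
- pack_black: Loose black pack with an orange band, 90 by 60 by 45 high, origin under its centre; bystander.
- tape: Loose grey roll of packing tape, radius 50, 48 high, lying flat, origin under its centre; bystander.
- jar: Loose closed jar, radius 32, 90 high, origin under its centre; bystander.
There are look-alikes about, which are no part of the job. What is shaped like the reader but blue or green is not meant. Of the things shaped like the dock, the yellow one is meant.

How it is judged:
By the outcome, as a careful person would: the job done as asked, in the order asked, and still so for the second after the job is handed in, while the arm keeps its last pose, push and grip.
It also fails if it takes over 51 s, if anything falls off the work surface, if the arm or the gripper's body presses on something with over 40 N, if the wrist force passes 120 N, or if a joint passes its speed limit or range.

## Working session

There is one attempt and no reset: what is moved stays moved. The work goes in short steps, each a Python script; the robot and the scene stay as the last script left them, time stands still between calls to the robot, and variables do not carry over. Pictures are saved under pics/ and viewed, and the job is handed in when it is done.

```bash
ls; mkdir -p pics; python3 - <<'E'
from cell import bot,get_image,calibration,finder
import cv2,numpy as np
print(bot.sense()); print(bot.pinch_z)
for c in ["scene","side","wrist"]:
    im=get_image(c); cv2.imwrite(f"pics/{c}0.png",im[:,:,::-1])
    k=calibration(c); print(c,k)
    for l in ["dock","latch","latch_fin","reader","plate_orange","latch_hinge"]:
        try:
            print(l,[(np.round(d['location']).tolist(),round(d['p'],2)) for d in finder.find_in(c,l)])
        except Exception as e: print(l,e)
print(bot.sense()["clock"])
E
```

```text
pics
{'clock': 0.0, 'qpos': array([-5.67063233e-02,  9.18472045e-02,  1.23185239e+00, -3.53297708e-05,
        1.81979042e+00, -5.67166289e-02]), 'qd': array([ 8.09546358e-04, -4.37885212e-04,  4.27181298e-05,  3.01022063e-04,
       -1.68774880e-03,  7.50086465e-04]), 'tau': array([-3.13584051e-04, -4.46447504e+01, -4.06449509e+01,  6.96761138e-02,
        2.93726998e-02, -1.50731516e-04]), 'eef_pos': array([ 5.99712461e+02, -1.22949079e-03,  2.21532768e+02]), 'ee_rot': array([ 0.49950778,  0.49954364,  0.50049258, -0.50045509]), 'wrist_force': array([-0.67480996, -0.78188644, -0.24463822]), 'ft_torque': array([-0.04200979, -0.01329763, -0.04668571]), 'finger_gap': 87.88419113108442}
18.700000000000003
scene {'fx': 581.9276902897032, 'fy': 581.9276902897032, 'cx': 326.93952068057183, 'cy': 236.80820048469587, 'world_to_cam': array([[ 6.60288021e-01,  7.50965159e-01,  8.42964384e-03,
        -3.49883288e+02],
       [ 4.35589027e-01, -3.73800966e-01, -8.18862038e-01,
        -1.35812785e+02],
       [-6.11785852e-01,  5.44356655e-01, -5.73928483e-01,
         1.76553032e+03],
       
[... 1604 characters left out ...]
 -6.00190846e+02],
       [-4.37435504e-04, -9.53584953e-01,  3.01123804e-01,
        -3.63383965e+01],
       [ 4.97635145e-04, -3.01124003e-01, -9.53584861e-01,
         3.91743861e+02],
       [ 0.00000000e+00,  0.00000000e+00,  0.00000000e+00,
         1.00000000e+00]])}
dock [([554.0, 82.0, 11.0], 0.97), ([358.0, 150.0, 15.0], 0.73)]
latch [([547.0, 110.0, 76.0], 0.91), ([350.0, 194.0, 74.0], 0.59)]
latch_fin [([349.0, 192.0, 75.0], 0.81), ([543.0, 110.0, 82.0], 0.75)]
reader [([550.0, 31.0, 168.0], 0.96), ([431.0, -33.0, 107.0], 0.76), ([474.0, -86.0, 36.0], 0.58)]
plate_orange [([710.0, -178.0, 138.0], 0.96)]
latch_hinge [([353.0, 161.0, 13.0], 0.93), ([550.0, 82.0, 16.0], 0.73)]
1.05
```

View pics/scene0.png

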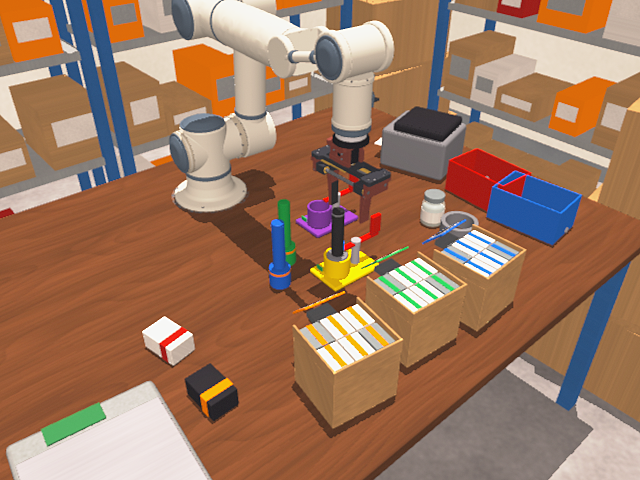

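View pics/side0.png

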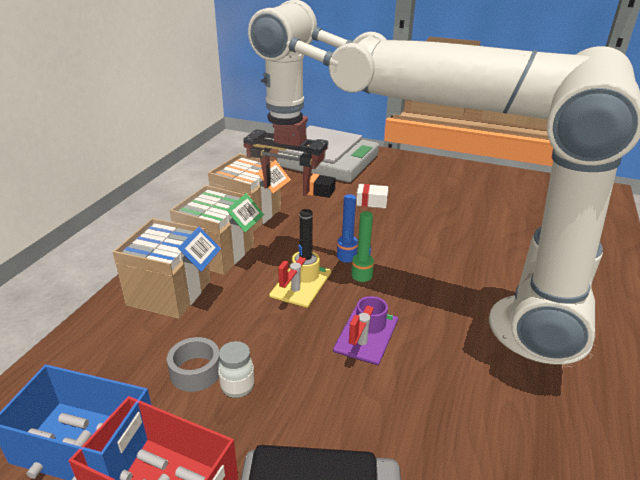

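View pics/wrist0.png

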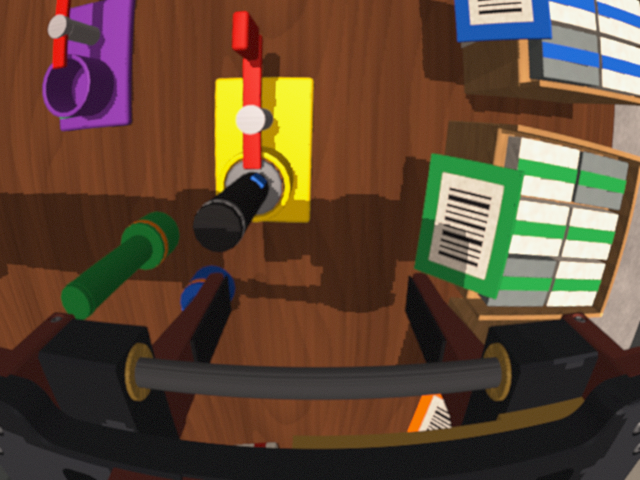

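The scene view shows the purple dock at about (318,213) and the yellow dock with the black reader at about (337,260). The orange plate is nearly edge-on there, and the wrist view mostly hides it. Next I'll work out the dock geometry and get a second wrist view above the orange plate.

```bash
cat > h.py <<'E'
import numpy as np,cv2
from scipy.spatial.transform import Rotation as Rn
def ray(k,fish,uv):
    u,v=uv; x=(u-k['cx'])/k['fx']; y=(v-k['cy'])/k['fy']
    if fish:
        r=np.hypot(x,y); s=np.sin(r)/r if r>1e-9 else 1; d=np.array([x*s,y*s,np.cos(r)])
    else: d=np.array([x,y,1.]); d/=np.linalg.norm(d)
    W=np.array(k['world_to_cam']); R=W[:3,:3]; t=W[:3,3]
    return -R.T@t, R.T@d
def atz(k,fish,uv,z):
    c,d=ray(k,fish,uv); return c+d*(z-c[2])/d[2]
def proj(k,fish,P):
    W=np.array(k['world_to_cam']); p=W[:3,:3]@np.asarray(P,float)+W[:3,3]
    if fish:
        r=np.hypot(p[0],p[1]); a=np.arctan2(r,p[2]); s=a/r if r>1e-9 else 0
        return np.array([k['cx']+k['fx']*p[0]*s,k['cy']+k['fy']*p[1]*s])
    return np.array([k['cx']+k['fx']*p[0]/p[2],k['cy']+k['fy']*p[1]/p[2]])
def tri(rs):
    A=np.zeros((3,3));b=np.zeros(3)
    for c,d in rs:
        M=np.eye(3)-np.outer(d,d);A+=M;b+=M@c
    return np.linalg.solve(A,b)
def quat(R): 
    q=Rn.from_matrix(R).as_quat(); return [q[3],q[0],q[1],q[2]]
E
python3 - <<'E'
from h import *
from cell import bot,get_image,calibration,finder,ik
k=calibration("wrist")
for n,uv,z in [("c1",(217,79),12),("c2",(313,79),12),("c3",(309,221),12),("tail",(218,228),190),("post",(251,119),85),("fin",(242,16),126),("bar end",(253,165),75)]:
    print(n,np.round(atz(k,1,uv,z),1))
# look pose over orange plate & final feasibility
down=[.5,.5,.5,-.5]
try: print("look",ik([610,-180,380],down))
except Exception as e: print(e)
n=np.array([-.707,0,.707]);
R=np.stack([-n,[.707,0,.707],np.cross(-n,[.707,0,.707])],1)
P=np.array([715,-190,150.])
print("fin",ik(list(P+n*(100+135-18.7)),quat(R)), ik(list(P+n*(100+135-18.7)),quat(R@np.diag([1,-1,-1]))))
R2=np.stack([-n,[0,1,0],np.cross(-n,[0,1,0])],1)
print("fin",ik(list(P+n*(100+135-18.7)),quat(R2)))
E
```

```text
c1 [499.1 126.5  12. ]
c2 [595.6 122.7  12. ]
c3 [591.1 -22.6  12. ]
tail [544.1  24.  190. ]
post [546.7  83.6  85. ]
fin [547.7 158.4 126. ]
bar end [545.6  44.6  75. ]
look [-3.40423104e-01  3.03170846e-01  7.03871453e-01 -4.44089210e-16
  2.13455035e+00 -3.40423104e-01]
fin [-0.63522282 -0.55220624  1.81757279  0.46061507  1.23427434 -0.64290496] [-0.63522282 -0.55220624  1.81757279  0.46061507  1.23427434  2.49868769]
fin [-0.63522282 -0.55220624  1.81757279  0.46061507  1.23427434 -2.21370129]
```

The dock origin comes out at about (544.5, 24) and the hinge at about (546.5, 84), which is 60 mm apart as specified. The dock's yaw is about 0, and the fin is at about (548, 150). Next is the latch.

```bash
python3 - <<'E'
from h import *
from cell import bot,get_image,calibration,finder,ik,gripper_to
D=np.array([[0,1,0],[0,0,-1],[-1,0,0]],float) # placeholder
R0=Rn.from_quat([.5,.5,-.5,.5]).as_matrix(); print(R0.round(2))
H=np.array([546.5,84.]); r=70
def pose(th):
    d=np.array([-np.sin(th),np.cos(th)])
    return [*(H+r*d),105.], quat(Rn.from_euler('z',th).as_matrix()@R0)
p,q=pose(0)
bot.goto([p[0],p[1],200],q)
gripper_to(40)
print(bot.line_to(p,150,threshold=15))
gripper_to(0,5); s=bot.sense(); print(s["finger_gap"],s["eef_pos"],s["wrist_force"],s["clock"])
im=get_image("side"); cv2.imwrite("pics/side1.png",im[:,:,::-1])
im=get_image("wrist"); cv2.imwrite("pics/wrist1.png",im[:,:,::-1])
E
```

```text
[[ 0.  1.  0.]
 [ 0.  0. -1.]
 [-1.  0.  0.]]
False
12.311679058824538 [546.60212568 154.06847968 105.47475684] [-0.43667382 -0.06537732  2.718841  ] 3.95
```

Gap is 12.3 mm, which matches the 12 mm fin. Swinging the latch now.

```bash
python3 - <<'E'
from h import *
from cell import bot,get_image,calibration,finder,ik,gripper_to
R0=Rn.from_quat([.5,.5,-.5,.5]).as_matrix()
H=np.array([546.5,84.]); r=70
def pose(th):
    d=np.array([-np.sin(th),np.cos(th)])
    return [*(H+r*d),105.], quat(Rn.from_euler('z',th).as_matrix()@R0)
for th in list(np.arange(0.15,1.5,0.15))+[1.5,1.55,1.6]:
    p,q=pose(th)
    hit=bot.line_to(p,60,rotation=q,threshold=20)
    s=bot.sense(); print(round(th,2),hit,s["wrist_force"].round(1),round(s["finger_gap"],1),round(s["clock"],2))
    if hit: break
get=get_image
for c in ["side","wrist","scene"]:
    cv2.imwrite(f"pics/{c}2.png",get(c)[:,:,::-1])
E
```

```text
0.15 False [-0.9  2.   3.9] 12.3 4.38
0.3 False [-3.2  3.9  4.9] 12.5 4.7
0.45 False [-3.5  4.   6.3] 12.1 5.03
0.6 False [-5.2  3.3  5.9] 12.2 5.35
0.75 False [-4.8  3.8  6.4] 12.2 5.67
0.9 False [-5.9  2.8  5.9] 12.4 6.0
1.05 False [-5.7  1.9  5.5] 12.3 6.33
1.2 False [-6.3  0.5  4.8] 12.0 6.65
1.35 False [-5.7  0.6  4.4] 11.9 6.97
1.5 False [-6.   0.8  4.4] 12.1 7.3
1.5 False [-5.8 -0.   4.6] 11.9 7.55
1.55 False [-5.   0.4  4.2] 12.0 7.8
1.6 False [-3.4 10.   2. ] 14.6 8.05
```

View pics/wrist2.png

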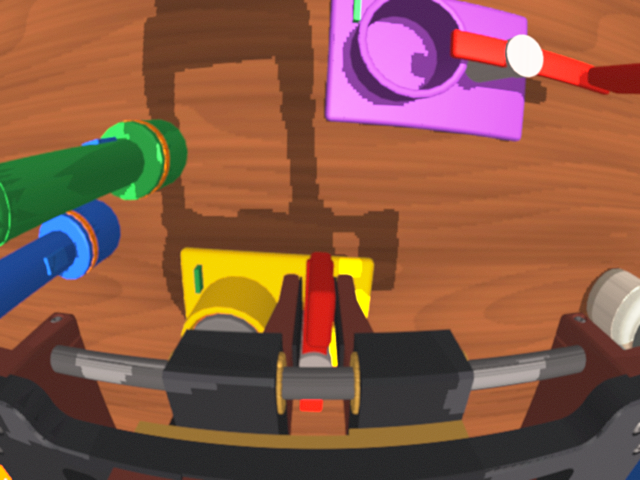

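View pics/side2.png

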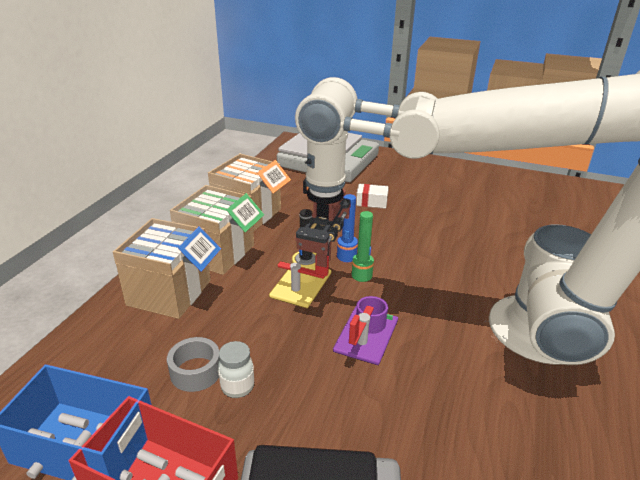

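The force rose to 10 N at θ≈1.6, so the latch is at its stop. The wrist view shows the handle, at about (318,290), lying along -x. I'll release it, rise, and look at the latch and the orange plate.

```bash
python3 - <<'E'
from h import *
import json
from cell import bot,get_image,calibration,finder,ik,gripper_to
R0=Rn.from_quat([.5,.5,-.5,.5]).as_matrix()
gripper_to(36,5)
p=bot.sense()["eef_pos"]
bot.line_to([p[0],p[1],260],200)
bot.goto([640,-300,330],quat(R0)); bot.hold(0.3)
k=calibration("wrist"); im=get_image("wrist"); cv2.imwrite("pics/wrist3.png",im[:,:,::-1])
json.dump({a:np.array(b).tolist() for a,b in k.items()},open("k3.json","w"))
ks=calibration("side"); im=get_image("side"); cv2.imwrite("pics/side3.png",im[:,:,::-1])
for c in["wrist","side"]:
  print([(np.round(d['location']).tolist(),round(d['p'],2)) for d in finder.find_in(c,"plate_orange")])
  for i,d in enumerate(finder.trace(c,"plate_orange")[:2]):
    cv2.imwrite(f"m_{c}{i}.png",d["region"].astype(np.uint8)*255); print(c,d["p"],np.argwhere(d["region"]).mean(0)[::-1])
print(bot.sense()["clock"])
E
```

```text
[([726.0, -192.0, 154.0], 0.87)]
wrist 0.57 [407.17156131  93.22166916]
[([720.0, -182.0, 149.0], 0.65)]
side 0.65 [273.52801358 176.05772496]
side 0.33 [252.2565203  181.80818752]
11.825
```

View pics/wrist3.png

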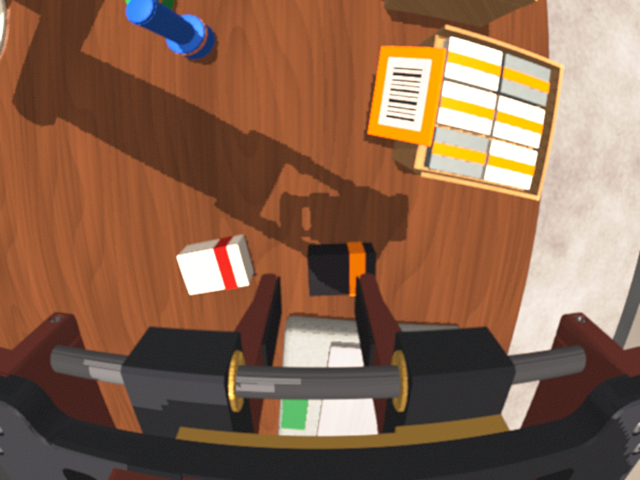

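View pics/side3.png

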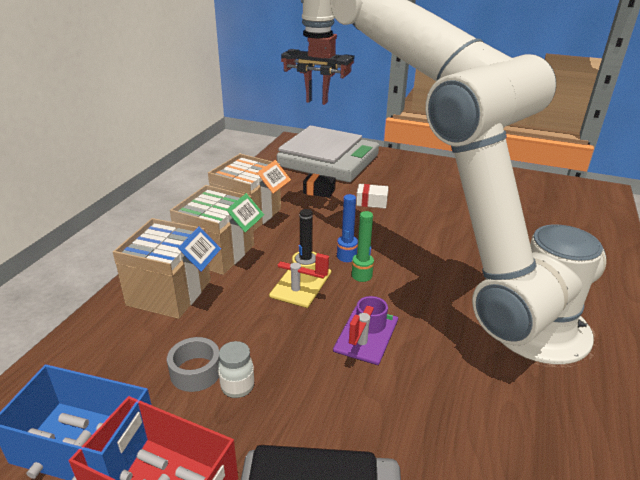

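The latch is open: the handle is at (322,266) in the side view and the short arm points away. The orange plate is whole in the wrist view around (407,94). I'll fit its pose to the plate corners in both views.

```bash
python3 - <<'E'
from h import *
import json
from scipy.optimize import least_squares
from cell import calibration
k3=json.load(open("k3.json")); ks=calibration("side")
def corners(f,roi):
    im=cv2.imread(f); h=cv2.cvtColor(im,cv2.COLOR_BGR2HSV)
    m=((h[...,0]<22)&(h[...,0]>8)&(h[...,1]>190)&(h[...,2]>150)).astype(np.uint8)
    r=np.zeros_like(m); x0,y0,x1,y1=roi; r[y0:y1,x0:x1]=m[y0:y1,x0:x1]
    cs,_=cv2.findContours(r,cv2.RETR_EXTERNAL,cv2.CHAIN_APPROX_NONE)
    c=cv2.convexHull(max(cs,key=cv2.contourArea))
    for e in np.arange(1,12,.5):
        a=cv2.approxPolyDP(c,e,True)
        if len(a)==4: break
    return a[:,0].astype(float)
cw=corners("pics/wrist3.png",(355,30,450,155)); cs=corners("pics/side3.png",(250,155,295,200))
print(cw.tolist(),cs.tolist())
def frame(x):
    yaw=x[2]; a=np.pi/4
    z=np.array([-np.cos(yaw)*np.sin(a),-np.sin(yaw)*np.sin(a),np.cos(a)])
    y=np.array([-np.sin(yaw),np.cos(yaw),0]); return np.stack([np.cross(y,z),y,z],1)
def pts(x): 
    F=frame(x); return [np.array([x[0],x[1],150])+F@np.array([a*35,b*45,0]) for a,b in [(1,1),(1,-1),(-1,-1),(-1,1)]]
def res(x,views):
    o=[]
    for k,f,c in views:
        for p in pts(x):
            q=proj(k,f,p); d=c-q; o+=list(d[np.argmin((d**2).sum(1))])
    return o
V=[(k3,1,cw),(ks,0,cs)]
for v in ([V[0]],[V[1]],V):
    s=least_squares(res,[722,-188,-0.1],args=(v,)); print(s.x.round(3),np.round(s.fun,1))
for yaw in (0.1,-.3):
    s=least_squares(res,[722,-188,yaw],args=(V,)); print(s.x.round(3),s.cost)
E
```

```text
Traceback (most recent call last):
ValueError: max() iterable argument is empty
```

```bash
python3 - <<'E'
from h import *
import json
from scipy.optimize import least_squares
from cell import calibration
k3=json.load(open("k3.json")); ks=calibration("side")
for f,p in (("pics/wrist3.png",(384,60)),("pics/side3.png",(280,186))):
    h=cv2.cvtColor(cv2.imread(f),cv2.COLOR_BGR2HSV); print(h[p[1],p[0]-3:p[0]+3].tolist())
def corners(f,roi,smin):
    im=cv2.imread(f); h=cv2.cvtColor(im,cv2.COLOR_BGR2HSV)
    m=((h[...,0]<24)&(h[...,0]>4)&(h[...,1]>smin)&(h[...,2]>170)).astype(np.uint8)
    r=np.zeros_like(m); x0,y0,x1,y1=roi; r[y0:y1,x0:x1]=m[y0:y1,x0:x1]
    cs,_=cv2.findContours(r,cv2.RETR_EXTERNAL,cv2.CHAIN_APPROX_NONE)
    c=cv2.convexHull(max(cs,key=cv2.contourArea)); print(cv2.contourArea(c))
    for e in np.arange(1,12,.5):
        a=cv2.approxPolyDP(c,e,True)
        if len(a)==4: break
    return a[:,0].astype(float)
cw=corners("pics/wrist3.png",(355,30,450,155),160); cs=corners("pics/side3.png",(255,155,295,200),130)
print(cw.tolist(),cs.tolist())
def frame(x):
    yaw=x[2]; a=np.pi/4
    z=np.array([-np.cos(yaw)*np.sin(a),-np.sin(yaw)*np.sin(a),np.cos(a)])
    y=np.array([-np.sin(yaw),np.cos(yaw),0]); return np.stack([np.cross(y,z),y,z],1)
def pts(x): 
    F=frame(x); return [np.array([x[0],x[1],150])+F@np.array([a*35,b*45,0]) for a,b in [(1,1),(1,-1),(-1,-1),(-1,1)]]
def res(x,views):
    o=[]
    for k,f,c in views:
        for p in pts(x):
            q=proj(k,f,p); d=c-q; o+=list(d[np.argmin((d**2).sum(1))])
    return o
V=[(k3,1,cw),(ks,0,cs)]
for v in ([V[0]],[V[1]],V):
    s=least_squares(res,[722,-188,-0.1],args=(v,)); print(s.x.round(3),np.round(s.fun,1))
for yaw in (0.1,-.3):
    s=least_squares(res,[722,-188,yaw],args=(V,)); print(s.x.round(3),s.cost)
E
```

```text
[[20, 255, 255], [20, 255, 255], [20, 255, 255], [20, 255, 255], [20, 255, 255], [19, 240, 255]]
[[13, 158, 245], [13, 158, 245], [13, 155, 248], [13, 156, 250], [14, 155, 245], [12, 162, 172]]
6618.5
686.5
[[381.0, 45.0], [445.0, 49.0], [433.0, 152.0], [367.0, 133.0]] [[256.0, 164.0], [275.0, 160.0], [290.0, 180.0], [272.0, 192.0]]
[ 7.20878e+02 -1.90986e+02 -1.40000e-01] [-0.9 -0.4  2.6  4.2 -1.2 -2.1 -0.7 -2.1]
[ 7.22695e+02 -1.95989e+02 -2.31000e-01] [ 0.5 -5.1 -1.1  2.3 -0.7  1.7  1.2  1.4]
[ 7.20882e+02 -1.91090e+02 -1.46000e-01] [-1.2 -0.7  3.   4.  -1.  -2.  -1.  -2.1  0.  -6.6  0.6  1.6  0.1  1.4
 -0.3  0.4]
[ 7.20882e+02 -1.91090e+02 -1.46000e-01] 42.881933630711785
[ 7.20882e+02 -1.91090e+02 -1.46000e-01] 42.881933630708026
```

```bash
python3 - <<'E'
import cv2,numpy as np
a=cv2.imread("pics/wrist3.png")[30:160,350:460]; b=cv2.imread("pics/side3.png")[150:205,240:300]
a=cv2.resize(a,None,fx=4.4,fy=4.4,interpolation=2)[:570]; b=cv2.resize(b,None,fx=5,fy=5,interpolation=2)
o=np.zeros((575,795,3),np.uint8); o[:a.shape[0],:a.shape[1]]=a; o[:b.shape[0],490:490+b.shape[1]]=b
cv2.imwrite("pics/zoom.png",o)
E
```

```text
(no output)
```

View pics/zoom.png

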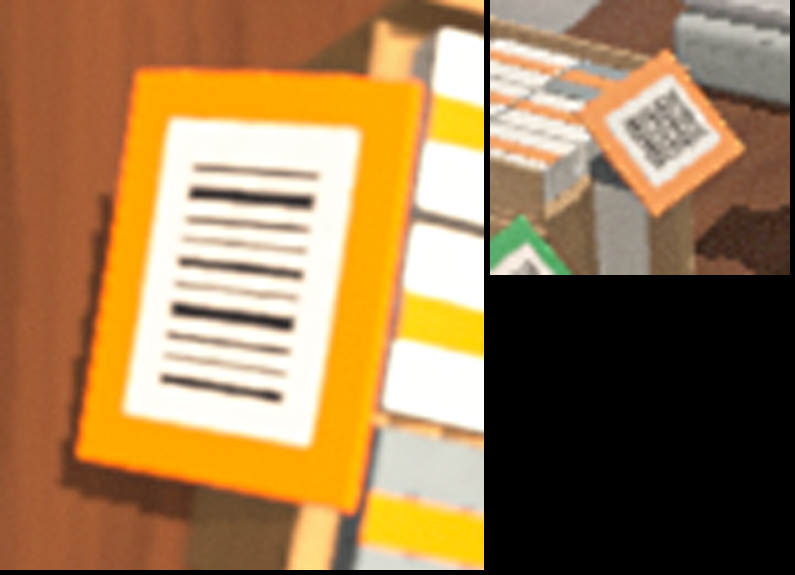

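```bash
python3 - <<'E'
from h import *
import json
from scipy.optimize import least_squares
from cell import calibration,ik,bot
k3=json.load(open("k3.json")); ks=calibration("side")
cw=np.array([[380.7,45.9],[446.4,48.2],[431.1,146.4],[367.5,133.9]])-.4; cs=np.array([[258.4,173],[275.4,160],[291,180],[273.4,193]])-.4
def frame(x):
    yaw=x[2]; a=np.pi/4
    z=np.array([-np.cos(yaw)*np.sin(a),-np.sin(yaw)*np.sin(a),np.cos(a)])
    y=np.array([-np.sin(yaw),np.cos(yaw),0]); return np.stack([np.cross(y,z),y,z],1)
def pts(x): 
    F=frame(x); return [np.array([x[0],x[1],150 if len(x)<4 else x[3]])+F@np.array([a*35,b*45,0]) for a,b in [(1,1),(1,-1),(-1,-1),(-1,1)]]
def res(x,views):
    o=[]
    for k,f,c in views:
        for p in pts(x):
            q=proj(k,f,p); d=c-q; o+=list(d[np.argmin((d**2).sum(1))])
    return o
V=[(k3,1,cw),(ks,0,cs)]
for v in ([V[0]],[V[1]],V):
  for x0 in ([722,-188,-0.15],[722,-188,-.15,150]):
    s=least_squares(res,x0,args=(v,)); print(s.x.round(3),np.round(s.fun,1))
# reader tail by wrist3? reachability check
x=s.x
E
```

```text
[ 7.20394e+02 -1.89430e+02 -1.39000e-01] [ 0.7  0.2  0.7 -0.  -0.7 -0.1 -0.8 -0.1]
[ 7.19869e+02 -1.89579e+02 -1.39000e-01  1.52181e+02] [ 0.5  0.5  0.6 -0.4 -0.5 -0.3 -0.7  0.2]
[ 7.15076e+02 -1.85028e+02 -1.25000e-01] [ 0.8  0.5 -0.  -0.  -0.1 -0.1 -0.7 -0.4]
[ 7.29549e+02 -2.15585e+02 -1.35000e-01  1.33280e+02] [ 0.5  0.5 -0.2 -0.5  0.2 -0.1 -0.5  0. ]
[ 7.20032e+02 -1.89456e+02 -1.38000e-01] [ 1.2  0.3  1.   0.  -0.4 -0.1 -0.4 -0.1  1.9  1.6  0.7  0.9  0.8  0.8
  0.5  0.7]
[ 7.20361e+02 -1.89437e+02 -1.37000e-01  1.48586e+02] [ 1.3  0.   1.1  0.1 -0.6 -0.1 -0.5 -0.4  2.   1.2  0.8  0.4  0.9  0.4
  0.6  0.2]
```

The plate fit gives (720, -189, 150) with yaw -0.138, and the residuals are about 1 px. Now grasp the reader and lift it.

```bash
python3 - <<'E'
from h import *
from cell import bot,get_image,calibration,finder,ik,gripper_to
R0=Rn.from_quat([.5,.5,-.5,.5]).as_matrix()
X=[544,24.5]
bot.goto([*X,290],quat(R0)); gripper_to(80)
print(bot.line_to([*X,128.3],120,threshold=15))
im=get_image("wrist"); cv2.imwrite("pics/wrist4.png",im[:,:,::-1])
gripper_to(0,30); s=bot.sense(); print(s["finger_gap"],s["eef_pos"],s["wrist_force"],s["clock"])
cv2.imwrite("pics/side4.png",get_image("side")[:,:,::-1])
print(bot.line_to([*X,148.3],40,threshold=25))
s=bot.sense(); print(s["finger_gap"],s["eef_pos"],s["wrist_force"],s["clock"])
cv2.imwrite("pics/side5.png",get_image("side")[:,:,::-1])
E
```

```text
False
29.926981766383175 [543.93026319  24.5025982  128.17624168] [ 0.87037105  0.08959366 -0.72856553] 16.3167
False
29.805563522170566 [544.02489979  24.48251055 148.32946989] [-0.3865933  -0.19747084 -1.9893872 ] 17.0167
```

View pics/side5.png

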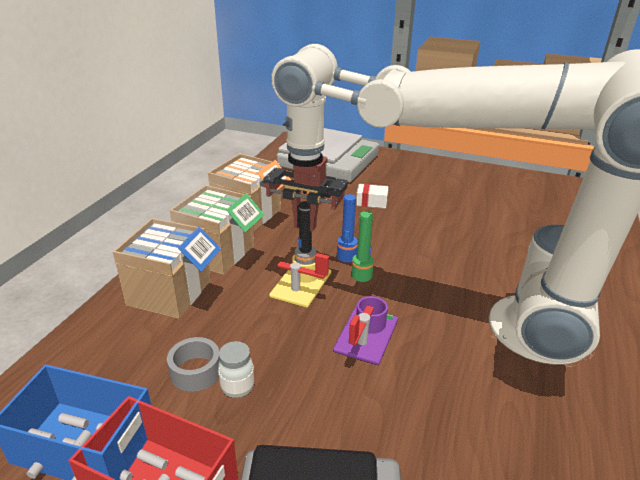

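View pics/wrist4.png

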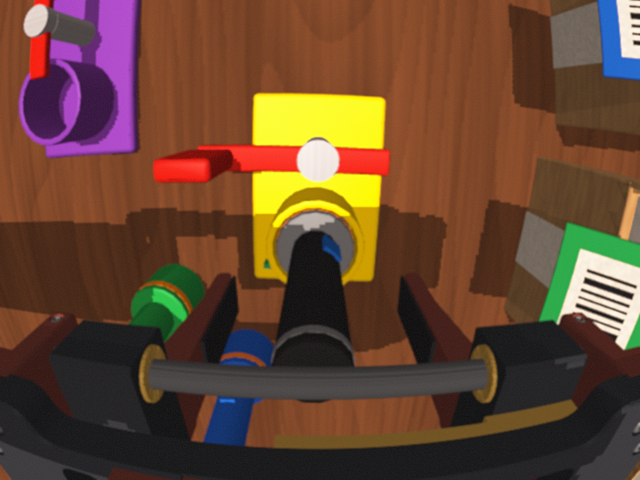

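The 29.9 mm gap matches the reader's 30 mm grip, and the latch is still open. Now to lift it clear and move to the plate.

```bash
python3 - <<'E'
from h import *
from cell import bot,get_image,calibration,finder,ik,gripper_to
gripper_to(0,45)
X=[544,24.5]
print(bot.line_to([*X,350],100))
P=np.array([720,-189.4,150]); yaw=-.138; a=np.pi/4
n=np.array([-np.cos(yaw)*np.sin(a),-np.sin(yaw)*np.sin(a),np.cos(a)])
yy=np.array([np.cos(yaw)*np.cos(a),np.sin(yaw)*np.cos(a),np.sin(a)])
R=np.stack([-n,yy,np.cross(-n,yy)],1); q=quat(R)
pre=P+n*(216.3+50); fin=P+n*216.3
print(ik(list(pre),q),ik(list(fin),q))
bot.line_to(list(pre),90,rotation=q)
bot.line_to(list(fin),50); bot.hold(0.5)
s=bot.sense(); print(s["finger_gap"],s["eef_pos"],fin,s["wrist_force"],s["qpos"].round(2),s["clock"])
for c in ["side","scene","wrist"]: cv2.imwrite(f"pics/{c}6.png",get_image(c)[:,:,::-1])
ks=calibration("side"); kc=calibration("scene"); o=P+n*100
for t in (0,52,178): print(t,proj(ks,0,o+n*t).round(),proj(kc,0,o+n*t).round())
E
```

```text
False
[-0.52918175 -0.68202957  1.83351257  0.28743803  1.25647151 -0.37491317] [-0.49046839 -0.60311398  1.84998004  0.27013104  1.15485271 -0.36587469]
29.679687895888 [ 568.48833782 -168.37809916  303.00156622] [ 568.50685666 -168.36021579  302.94719677] [ 0.43231215  0.37145697 -1.74530695] [-0.49 -0.6   1.85  0.27  1.15 -0.37] 23.35
0 [296. 156.] [300. 254.]
52 [308. 146.] [290. 230.]
178 [341. 118.] [266. 171.]
```

View pics/side6.png

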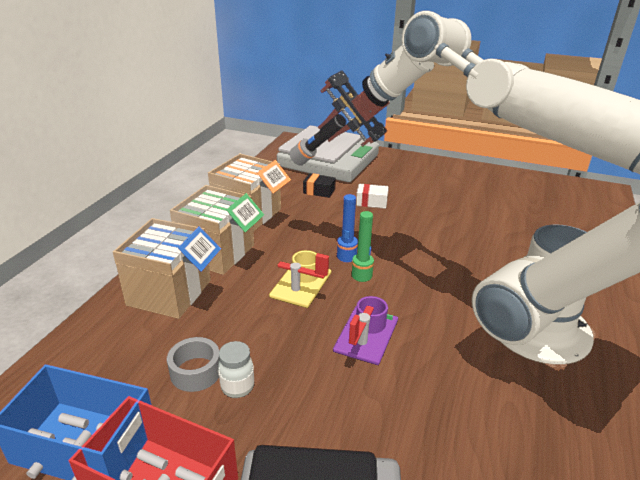

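View pics/scene6.png

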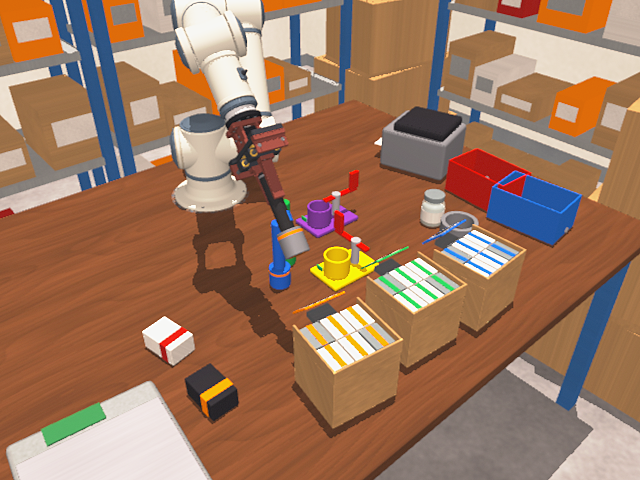

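View pics/wrist6.png

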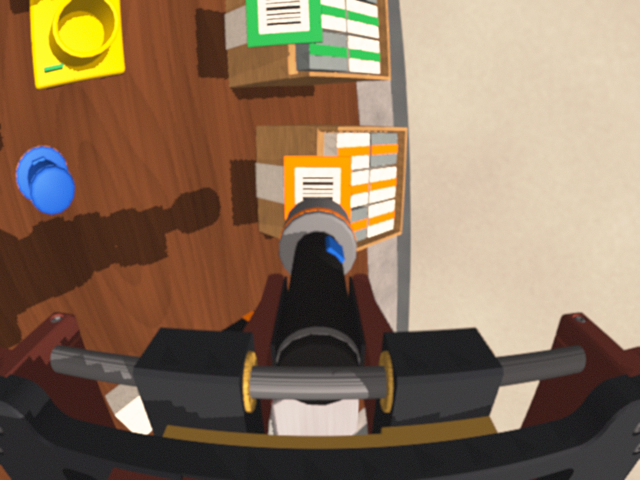

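The reader is held tilted towards the orange plate. In the scene view the window end appears a few px short of where I predicted, so I'll overlay the expected outline to check.

```bash
python3 - <<'E'
from h import *
from cell import calibration
P=np.array([720,-189.4,150]); yaw=-.138; a=np.pi/4
n=np.array([-np.cos(yaw)*np.sin(a),-np.sin(yaw)*np.sin(a),np.cos(a)]); o=P+n*100
u=np.array([-np.sin(yaw),np.cos(yaw),0]); v=np.cross(n,u)
outs=[]
for c,f,roi in (("side",0,(250,90,380,210)),("scene",0,(230,150,360,270)),("wrist",1,(240,130,390,290))):
    k=calibration(c); im=cv2.imread(f"pics/{c}6.png"); x0,y0,x1,y1=roi; s=4 if c!="wrist" else 2.6
    z=cv2.resize(im[y0:y1,x0:x1],None,fx=s,fy=s,interpolation=2); raw=z.copy()
    for h,r in ((0,26),(52,26),(52,15),(178,15)):
        q=np.array([proj(k,f,o+n*h+r*(u*np.cos(t)+v*np.sin(t))) for t in np.linspace(0,6.3,50)])
        cv2.polylines(z,[((q-[x0,y0]+.5)*s).astype(int)],True,(0,255,0) if h else (255,0,255),1)
    q=np.array([proj(k,f,P+35*i*v+45*j*u) for i,j in((1,1),(1,-1),(-1,-1),(-1,1))])
    cv2.polylines(z,[((q-[x0,y0]+.5)*s).astype(int)],True,(255,255,0),1)
    outs.append(z)
    z=cv2.resize(z,None,fx=1.1,fy=1.1)
    cv2.imwrite(f"pics/ov_{c}.png",z)
E
```

```text
(no output)
```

View pics/ov_side.png

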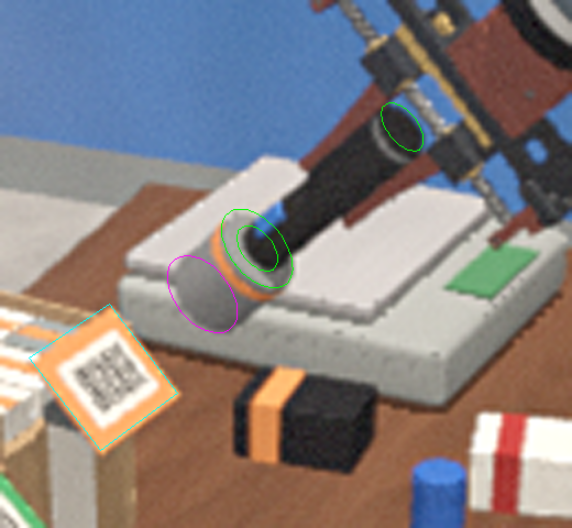

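View pics/ov_scene.png

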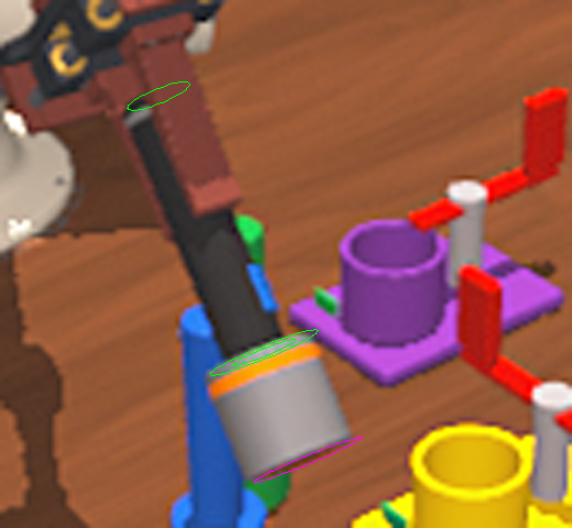

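View pics/ov_wrist.png

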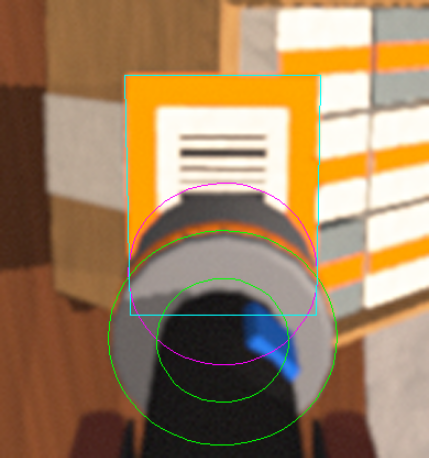

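The side view agrees closely. The wrist and scene views hint at a lean of a few mm, so I'll fit the reader's pose to the traced silhouettes from all three cameras.

```bash
cat > fit.py <<'E'
from h import *
from scipy.optimize import minimize
from cell import bot,get_image,calibration,finder,ik,gripper_to
P=np.array([720,-189.4,150]); yaw=-.138; a=np.pi/4
n=np.array([-np.cos(yaw)*np.sin(a),-np.sin(yaw)*np.sin(a),np.cos(a)]); o=P+n*100
u=np.array([-np.sin(yaw),np.cos(yaw),0]); v=np.cross(n,u)
T=np.linspace(0,2*np.pi,40)
def axis(x): 
    z=n+x[3]*u+x[4]*v; return z/np.linalg.norm(z)
def sil(k,f,x,hs):
    z=axis(x); c=o+x[0]*u+x[1]*v+x[2]*n; e=np.cross(z,u); e/=np.linalg.norm(e); g=np.cross(e,z)
    m=np.zeros((480,640),np.uint8)
    for h0,h1,r in hs:
        q=np.array([proj(k,f,c+z*h+r*(e*np.cos(t)+g*np.sin(t))) for h in (h0,h1) for t in T])
        cv2.fillConvexPoly(m,cv2.convexHull((q*16+8).astype(np.int32).reshape(-1,1,2)),1,cv2.LINE_8,4)
    return m
E
python3 - <<'E'
from fit import *
V=[];pic={}
for c,f in (("side",0),("scene",0),("wrist",1)):
    k=calibration(c); im=get_image(c)
    best=None
    for d in finder.trace(c,"reader"):
        M=d["region"].astype(np.uint8); S=sil(k,f,np.zeros(5),[(0,52,26),(52,178,15)])
        iou=(M&S).sum()/ (M|S).sum(); print(c,d["p"],round(iou,2))
        if best is None or iou>best[0]: best=(iou,M)
    V.append((c,k,f,best[1])); np.save(f"M_{c}.npy",best[1])
    cc,_=cv2.findContours(best[1],cv2.RETR_EXTERNAL,cv2.CHAIN_APPROX_NONE)
    im=im[:,:,::-1].copy(); cv2.drawContours(im,cc,-1,(0,255,0),1); ys,xs=np.where(best[1]); y0,x0=ys.min()-10,xs.min()-10
    pic[c]=cv2.resize(im[y0:ys.max()+10,x0:xs.max()+10],(260,300)) 
cv2.imwrite("pics/trace.png",np.hstack(list(pic.values())))
print(bot.sense()["clock"])
E
```

```text
side 0.7 0.91
side 0.63 0.0
side 0.59 0.0
scene 0.63 0.0
scene 0.59 0.64
scene 0.55 0.02
scene 0.19 0.0
wrist 0.84 0.77
wrist 0.64 0.0
23.8
```

View pics/trace.png

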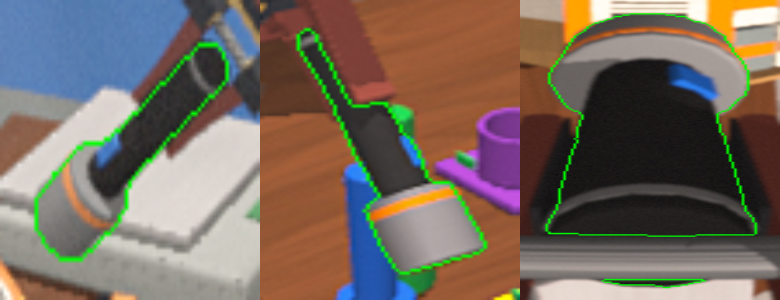

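```bash
python3 - <<'E'
from fit import *
V=[]
for c,f,(r0,r1) in (("side",0,(0,480)),("scene",0,(200,480)),("wrist",1,(0,350))):
    V.append((c,calibration(c),f,np.load(f"M_{c}.npy"),slice(r0,r1)))
sc=np.array([1,1,1,.01,.01])
W={"side":1,"scene":1,"wrist":.2}
def cost(y,names):
    x=y*sc; s=0
    for c,k,f,M,sl in V:
        if c in names:
            S=sil(k,f,x,[(0,52,26),(52,178,15)])
            A=cv2.GaussianBlur(S.astype(np.float32),(0,0),1)-cv2.GaussianBlur(M.astype(np.float32),(0,0),1)
            s+=W[c]*(A[sl]**2).sum()
    return s+0.02*((y[:3]/5)**2).sum()
for names in (["side","scene","wrist"],["side","scene"],["wrist","side"],["wrist","scene"]):
    best=min((minimize(cost,np.array(s0,float),args=(names,),method="Nelder-Mead",options=dict(initial_simplex=np.array([s0]+[np.array(s0)+5*e for e in np.eye(5)]),maxiter=500)) for s0 in ([0,0,0,0,0],[-3,3,0,3,-3])),key=lambda r:r.fun)
    print(names,(best.x*sc).round(3),round(best.fun,1),"from",round(cost(np.zeros(5),names),1))
E
```

```text
['side', 'scene', 'wrist'] [-2.183  1.125  1.567 -0.01  -0.008] 95.1 from 240.2
['side', 'scene'] [-3.847  2.681  2.215  0.013 -0.019] 48.0 from 180.8
['wrist', 'side'] [-2.914  0.76  -2.523  0.003 -0.005] 40.6 from 84.9
['wrist', 'scene'] [-2.66   0.899  2.014 -0.014 -0.007] 58.6 from 214.7
```

The fit agrees with the target to about 2–4 mm and 0.02 rad, which is within calibration error. The latch and dock look clear. A last stillness check, then I'll hand in.

```bash
python3 - <<'E'
from cell import bot
import numpy as np
bot.hold(0.5); s=bot.sense(); print(s["eef_pos"].round(1),s["finger_gap"],np.abs(s["qd"]).max(),s["wrist_force"].round(2),s["clock"])
bot.finish_job()
E
```

```text
[ 568.5 -168.4  303. ] 29.32864988239699 0.001745682211671587 [ 0.1  -0.15 -1.71] 24.3
the job is handed in; nothing more can be done
```

The job is handed in at 24.3 s, with the reader held in front of the orange plate and the latch left open. The job reports no verdict, so what follows are my own last checks.

- **Latch:** I gripped the fin and swung it until the force rose to about 10 N at its stop. Later pictures show it fully open, with the short arm clear of the reader.
- **Reader:** I gripped it 135 mm above its window with 45 N and drew it straight up out of the dock. It is held 45° down, looking at the orange plate.
- **Aim:** The plate fit was (720, -189, 150) with yaw -0.138 and residuals of 1–2 px. Fitting the reader's outline in three cameras put it within 2–4 mm and 0.02 rad of square, centred and 100 mm away.
- **At hand-in:** The arm was still, the finger gap was 29.3 mm, and the wrist carried about 1.7 N, roughly the reader's weight. I saw no contact with the dock or cartons. The white and black packs, tape and jar looked undisturbed.

**Disagreements:**
- Single camera pairs differed by up to about 5 mm along the reader's axis.
- The coarse side-camera fit of the plate alone was about 5–7 mm off the wrist fit, so the wrist view dominated.
- The finger gap crept from 29.9 to 29.3 mm, partly as I raised the grip from 30 to 45 N. The outlines show no sign of slip.

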